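Tare the turned bowl and weigh the decoy's ballast slug

ROBOT

A 7-joint arm with a two-finger parallel gripper is mounted at the origin on the work surface. World frame = base frame: x ahead of the robot, y to its left, z up, the work surface at z = 0. Lengths are in m, angles in rad, forces in N, time in s.
With the tool pointing down it reaches from about 0.425 to 1.025 m from the base axis. Payload 9.4 kg.
Tool frame: the origin (TCP) lies at the very end of the fingers, on their centre line; the grasp point (between the pads) lies grasp_offset behind it (grasp_offset is the distance from the TCP to the grasp point, in m); z points along the fingers, y is the direction in which the jaws open and shut (so a half turn about z gives the same grasp; the last joint's range is limited). The gripper opens to 93 mm and grips with 3 to 60 N. Pads are 15 mm wide; open, the fingers measure 128 mm over their backs; the gripper's body (75 mm by 188 mm) begins 65 mm behind the grasp point.
Start: joints at [-1.203, 0.599, -0.003, 1.599, 0.002, 0.943, -0.08], TCP at [0.312, 0.654, 0.219] pointing down, gripper open.
Joint ranges: [-2.57, 2.57], [-0.35, 1.97], [-1.29, 1.29], [0.11, 2.56], [-1.05, 4.19], [0.11, 1.86], [-2.63, 2.63]. Speed limits (rad/s): [2.22, 2.22, 3.01, 3.01, 3.14, 3.14, 3.14].

INTERFACE

Orientations are given as [roll, pitch, yaw] about the fixed x, y, z axes, in that order (R = Rz(yaw) Ry(pitch) Rx(roll)).
In Python, from rig import * gives the robot as it stands. The module is installed in compiled form; this text tells all that it offers.
- The arm moves only by the shell command python3 -m crank 'ROWS' [OPENING]. ROWS is JSON, a list of rows, each an object of numbers: "dx", "dy", "dz": the shift along the world's x, y, z each as a share of 0.02 m, from -1 to 1; "roll": the turn about the world's z as a share of 4 degrees, from -1 to 1. In form: [{"dx": .., "dy": .., "dz": .., "roll": ..}, ...]. A call has 1 to 20 rows; each row shifts and turns the commanded pose from where the row before left it; what a row does not reach is not made up. A row lasts 1/8 s, in which the tool goes at most 62.5 mm and 10.7 degrees, less where a joint would pass 70% of its speed; a pose out of reach is approached as far as the arm can. A call with a number of a shift or a turn outside -1 to 1 is refused whole. A call with a gripper value outside its range is refused whole. OPENING is the closure, from -1 (fully open) to 1 (shut), set as the call begins (- or left out, the last holds). The fingers move at their own pace and stop on an object; the grip force is fixed at half the most. Time passes only in rows, so rows that do not move let the fingers close. It gives the time, the measured TCP pose, the force and the opening at its end, in the units of the state.
- read_state(): the state, without advancing time (a new reading comes with each control period).
- camera(name): name is "side" or "top" or "wrist"; returns (picture, depth): 384x512x3 uint8, red, green, blue; 384x512 float32, m along the optical axis (not along the pixel's ray), 0 where there is no reading.
- camera_params(name): a dict with "intrinsics" (3x3 intrinsics, pixels), "cam_to_world" (4x4, takes a point from camera to world coordinates). Camera axes: x right, y up, looking along -z (the intrinsics and any distortion apply to the point x, -y, -z); pixel columns grow to the right and rows downward; lengths in m; the calibration is good to about 2 mm. A picture is of the moment at which its call begins: read the wrist's pose just before it. camera_params takes no time and is no camera call; for the wrist camera it gives the pose at the moment of the call.
- close_job(): hands the job in, once; it reports no verdict.
Trained networks look in the newest picture that a camera, given by its name, has taken for a name from the list of things; names that differ only in an ending like _2 or _b are one class to them, and where a whole thing is asked for, a point or a joint stands for the part that bears it (a point fixed in the world has none). Each returns a list of dicts, best first, with "score" (0 to 1); they miss things now and then, are a little off and sometimes report something else, mostly with a low value. They report only what shows in the picture. A call takes as long as a camera call. They do not tell look-alikes from the thing itself.
- boxes_of(camera, name): "point" ([x, y, z] in m, in the coordinates of the camera as it stood for that picture, good to about 4 mm: the middle of the surface that is visible of it).
- trace(camera, name): "region" (384x512 bool, what is visible of it).
The state is a dict: "t": time; "q": joint angles; "qvel": joint speeds; "effort": joint torques, N m; "position": TCP position; "orientation": TCP orientation; "ft_force": force on the tool from outside, world axes, zero at the start; "torque": the same for the moment, N m; "grip_width": finger opening in m.
Only numpy, scipy, OpenCV 4.12 (cv2) and the standard library are available. Lean on these libraries where they do the work, as an engineer would, in place of code of your own. Each camera call takes 0.05 s, during which the arm holds its last target.

TASK

Weigh the thick ballast slug: stand the empty turned bowl on the bench scale so that its foot sits fully home inside the raised ring on the pan, let go of it, and press the oblong tare key fully down while the bowl stands there free. Then set the thick slug down in the bowl and let go. The scale is delicate: feel the bowl into its ring and put things down lightly, do not lean on the pan, drop anything on it or push hard on the key, and leave the power key and everything else on the bench alone.

Things in the scene. Friction and masses are not known exactly. Their poses are not given: they have to be found in the camera images.
- scale: Low grey bench scale, fixed on the bench, key ledge towards the robot. Case 270 mm deep (its x), 220 mm wide (its y); the front ledge with display (left) and keys (right) is 40 mm high, the rear 52 mm. Origin: centre of the case's underside, at bench height; its -x side is the front, z up. It carries a round steel lift-off pan with a rubber ring on it (see pan_place).
- pan_place (a point): Nominal centre of the scale's round steel pan (150 mm across), on its flat top 66 mm above the bench; a point of the case, not of the pan. The pan sits loosely, so pan and ring together may really stand up to 6 mm from here along the case's x and up to 6 mm along its y; that offset is not measured. They do not shift when pushed sideways.
- pan (a joint): How far the scale's pan has sunk under load, in m, 0 when empty: 0.1 mm per newton, so 0.002 means 20 N, the most it stands. On the pan and concentric with it is a black rubber locating ring for the bowl's foot: inner diameter 63 mm, outer diameter 76 mm, square-edged, standing 6 mm above the pan's flat top (its top 72 mm above the bench).
- tare (a joint): Travel of the oblong tare key, in m: 0 up, 0.004 fully down (pressed from 0.003 on); sprung, starts to move at about 1.6 N, 5.2 N at the bottom, returns by itself.
- tare_top (a point): Centre of the top face of the tare key, an oblong grey key 22 x 32 mm (longer across the scale), on the right of the front ledge as seen from the robot; its top is 48 mm above the bench when up. Its z is up, pressed straight down.
- power (a joint): Travel of the power key, in m, 0 up to 0.004 down; to be left alone.
- power_top (a point): Centre of the top of the power key, a small round grey key 14 mm across, 50 mm to the left of the tare key; top 48 mm above the bench.
- bowl_center (a point): Turned wooden bowl, empty, standing upright, 55 mm high, about 0.16 kg. This point is on its axis half-way up, 27.5 mm above its underside; z is its axis. Outside diameter 112 mm and inside 94 mm over the upper 27 mm, where the wall is upright and 9 mm thick: it can be pinched there at the rim from above, one finger inside.
- bowl_foot (a point): Centre of the underside of the bowl's foot. Below its upright wall the bowl narrows to this flat, square-edged cylindrical foot, 60 mm in diameter and 8 mm high. The bowl's inner floor lies 16 mm above this point, flat over a diameter of about 70 mm.
- slug_center (a point): The thick ballast slug: dark steel cylinder 28 mm in diameter, 45 mm tall, standing on end, about 0.21 kg. The point is its centre, 22.5 mm above its underside. z is its axis.
- thin_slug_center (a point): Another, thin slug, not wanted: dark steel cylinder 16 mm in diameter, 34 mm tall, standing. The point is its centre.
- gouge_a_mid (a point): Carving gouge 250 mm long lying on the bench on the far left, handle 27 mm thick; bystander. Middle of its length, along its x.
- gouge_b_mid (a point): Carving gouge 230 mm long lying on the left side; bystander. Middle of its length, along its x.
- gouge_c_mid (a point): Carving gouge 260 mm long lying on the right side; bystander. Middle of its length, along its x.
- mallet: Round wooden carver's mallet lying down, 235 mm long, head 76 mm across; bystander. Origin under the middle of its length, on the bench.
- glue: Closed glue bottle 56 mm across, 150 mm tall, standing; bystander. Origin at the centre of its underside.
- stone: Sharpening stone 150 x 50 x 25 mm lying flat; bystander. Origin at the centre of its underside.
- sander: Cork sanding block 100 x 55 x 32 mm; bystander. Origin at the centre of its underside.
Mind the look-alikes: they are no part of the job. Leave any turquoise or yellow look-alike of the part that bears slug_center alone.

How it is judged:
On the way, in this order (a step that is already met when the one before it is completed fails the run):
1. the bowl stands upright with its foot down inside the ring on the pan, released and at rest (z of bowl_center in the frame of scale between 0.088 and 0.0955 m and angle between bowl_center's own z axis and vertical below 0.04 rad and x of bowl_center in the frame of scale between 0.033 and 0.057 m and y of bowl_center in the frame of scale between -0.012 and 0.012 m and contact force between each of the arm, the fingers and bowl below 0.05 N and linear speed of bowl below 0.01 m/s), for 0.3 s.
2. the tare key is pressed fully down while the bowl stands in the ring, untouched and empty (value of joint tare above 0.003 m and z of bowl_center in the frame of scale below 0.0955 m and angle between bowl_center's own z axis and vertical below 0.04 rad and contact force between each of the fingers, the arm and bowl below 0.05 N and horizontal distance between slug_center and bowl_center above 0.07 m), for 0.1 s.
At the end, for the whole second after the job is handed in: The bowl stands upright (within 0.04 rad) with its foot down inside the pan's ring (within 2 mm of fully home), the thick slug rests inside the bowl, standing or lying, the tare key is up again, and all is released and at rest (z of bowl_center in the frame of scale between 0.088 and 0.0955 m and angle between bowl_center's own z axis and vertical below 0.04 rad and x of bowl_center in the frame of scale between 0.033 and 0.057 m and y of bowl_center in the frame of scale between -0.012 and 0.012 m and horizontal distance between slug_center and bowl_center below 0.04 m and z of slug_center in the frame of bowl_center between -0.008 and 0.02 m and value of joint tare below 0.001 m and linear speed of each of slug, bowl below 0.01 m/s); the robot touches nothing.
It fails at once if the pan is loaded or struck with more than 20 N (value of joint pan above 0.002 m).
It fails at once if the bowl or the slug is dropped (falls free by more than about 10 mm) ((linear speed of bowl above 0.45 m/s and contact force between the fingers and bowl below 0.05 N) or (linear speed of slug above 0.45 m/s and contact force between the fingers and slug below 0.05 N)).
It fails at once if the tare key is pushed with more than 25 N (contact force between anything else and tare above 25 N).
It fails at once if the tare key is pressed with the slug already in the bowl, or the power key is pressed ((value of joint tare above 0.002 m and horizontal distance between slug_center and bowl_center below 0.05 m) or value of joint power above 0.002 m).
It fails at once if a bystander is moved more than 20 mm (distance of any of thin_slug_center, gouge_a_mid, gouge_b_mid, gouge_c_mid, mallet, glue, stone, sander from where it was at the start of the episode above 0.02 m).
It also fails if it takes over 72 s, if anything falls off the work surface, if the arm or the gripper's body presses on something with over 40 N, if the wrist force passes 120 N, or if a joint passes its speed limit or range.

## Working session

There is one attempt and no reset: what is moved stays moved. The work goes in short steps, Python scripts to look and compute and a shell command to move; the robot and the scene stay as the last step left them, time stands still between calls to the robot, and variables do not carry over. Pictures are saved under pics/ and viewed, and the job is handed in when it is done.

```bash
ls; mkdir -p pics; cat > h.py <<'E'
from rig import *
import numpy as np, cv2
def snap(n,f):
    p,d=camera(n); cv2.imwrite(f'pics/{f}.png',p[:,:,::-1]); np.savez(f'pics/{f}.npz',p=p,d=d,K=camera_params(n)['intrinsics'],T=camera_params(n)['cam_to_world']); return p,d
def cloud(d,K,T):
    v,u=np.mgrid[:d.shape[0],:d.shape[1]]
    x=(u-K[0,2])/K[0,0]*d; y=(v-K[1,2])/K[1,1]*d
    P=np.stack([x,-y,-d,np.ones_like(d)],-1)@np.array(T).T
    return P[...,:3]
def w(T,p): return (np.array(T)@np.r_[p,1])[:3]
E
python3 - <<'E'
from h import *
s=read_state(); print(s['t'],s['position'],s['orientation'],s['grip_width'],s['ft_force'])
print([k for k in s])
for n in('top','side','wrist'):
    p,d=snap(n,n+'0'); c=camera_params(n); print(n,np.round(c['cam_to_world'],3).tolist(),np.round(c['intrinsics'],1).tolist(), c.keys())
E
```

```text
pics
0.0 [0.31175361 0.65400033 0.21775344] [-3.14001643e+00  1.27385530e-04  2.69682363e+00] 0.09280531932676989 [ 0.19871553  0.93438471 -0.55126391]
['t', 'q', 'qvel', 'effort', 'position', 'orientation', 'ft_force', 'torque', 'grip_width']
top [[-0.012, 0.985, -0.172, 0.297], [-1.0, -0.009, 0.016, -0.03], [0.014, 0.172, 0.985, 1.639], [0.0, 0.0, 0.0, 1.0]] [[399.4, 0.0, 256.7], [0.0, 399.4, 191.5], [0.0, 0.0, 1.0]] dict_keys(['intrinsics', 'cam_to_world'])
side [[-0.997, 0.046, -0.062, 0.474], [-0.076, -0.745, 0.663, 0.967], [-0.016, 0.665, 0.746, 1.202], [0.0, 0.0, 0.0, 1.0]] [[499.9, 0.0, 257.5], [0.0, 499.9, 190.4], [0.0, 0.0, 1.0]] dict_keys(['intrinsics', 'cam_to_world'])
wrist [[0.429, -0.867, -0.252, 0.242], [0.903, 0.412, 0.121, 0.688], [-0.001, -0.28, 0.96, 0.383], [0.0, 0.0, 0.0, 1.0]] [[293.1, 0.0, 253.4], [0.0, 293.1, 193.3], [0.0, 0.0, 1.0]] dict_keys(['intrinsics', 'cam_to_world'])
```

View pics/top0.png

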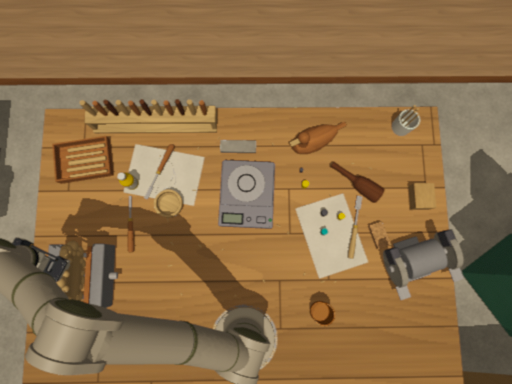

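View pics/side0.png

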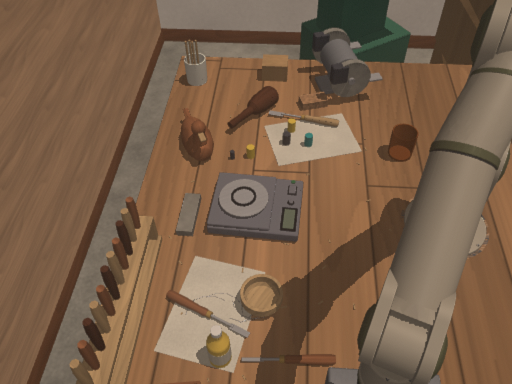

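```bash
python3 - <<'E'
from h import *
for n in('top','side'):
    T=np.array(camera_params(n)['cam_to_world'])
    for o in('scale','pan','tare_top','power_top','bowl_center','slug_center','thin_slug_center','gouge_a_mid','gouge_b_mid','gouge_c_mid','mallet','glue','stone','sander') if n=='top' else ('scale','bowl_center','slug_center','tare_top','pan'):
        r=boxes_of(n,o)
        for k in r[:4]:
            Pw=w(T,k['point']); K=camera_params(n)['intrinsics'];q=k['point']
            print(n,o,round(k['score'],2),np.round(Pw,3),'px',int(K[0][2]+K[0][0]*q[0]/-q[2]),int(K[1][2]+K[1][1]*q[1]/q[2]))
print(read_state()['t'])
E
```

```text
top scale 0.64 [ 0.525 -0.017  0.049] px 247 203
top pan 0.84 [ 0.604 -0.014  0.064] px 246 183
top power_top 0.44 [ 0.49  -0.326  0.041] px 323 211
top bowl_center 0.7 [0.535 0.305 0.02 ] px 168 203
top slug_center 0.57 [ 0.473 -0.393  0.044] px 340 215
top slug_center 0.44 [ 0.417 -0.327  0.044] px 325 229
top gouge_a_mid 0.82 [0.703 0.338 0.022] px 161 163
top gouge_b_mid 0.64 [0.414 0.456 0.019] px 129 233
top gouge_c_mid 0.69 [ 0.402 -0.45   0.016] px 354 233
top mallet 0.79 [ 0.595 -0.486  0.064] px 363 184
top mallet 0.45 [ 0.401 -0.451  0.018] px 354 234
top glue 0.48 [0.614 0.451 0.1  ] px 127 180
top stone 0.59 [0.776 0.026 0.026] px 236 145
top sander 0.83 [ 0.395 -0.548  0.031] px 379 235
side scale 0.59 [0.535 0.041 0.041] px 267 217
side bowl_center 0.73 [0.535 0.292 0.029] px 261 293
side slug_center 0.65 [ 0.418 -0.32   0.031] px 307 138
side slug_center 0.58 [ 0.497 -0.324  0.036] px 284 136
side slug_center 0.15 [0.533 0.295 0.031] px 261 294
side tare_top 0.38 [ 0.598 -0.47   0.053] px 258 104
side pan 0.95 [ 0.616 -0.01   0.071] px 241 196
side pan 0.35 [ 0.467 -0.066  0.052] px 291 188
side pan 0.33 [0.535 0.294 0.033] px 260 293
1.1
```

```bash
python3 - <<'E'
import cv2
a=cv2.imread('pics/top0.png'); b=cv2.imread('pics/side0.png')
x=cv2.resize(a[150:250,210:370],None,fx=5,fy=5,interpolation=cv2.INTER_CUBIC); cv2.imwrite('pics/c1.png',x)
y=cv2.resize(b[100:250,200:350],None,fx=4,fy=4,interpolation=cv2.INTER_CUBIC); cv2.imwrite('pics/c2.png',y)
E
```

```text
(no output)
```

View pics/c1.png

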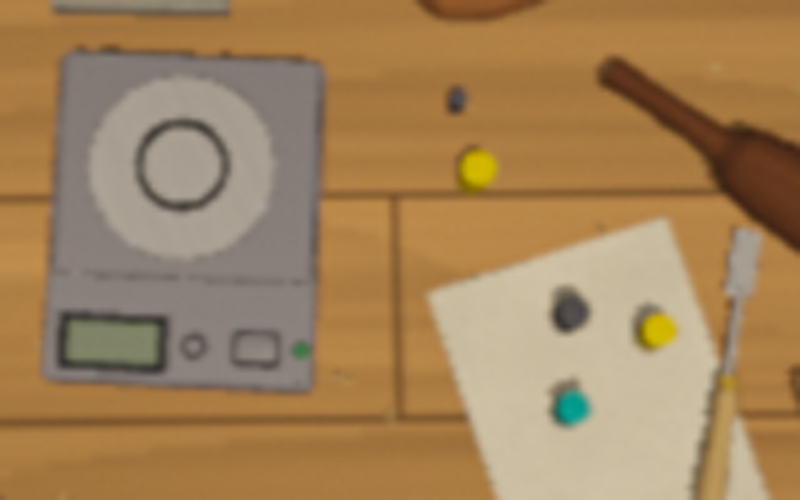

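View pics/c2.png

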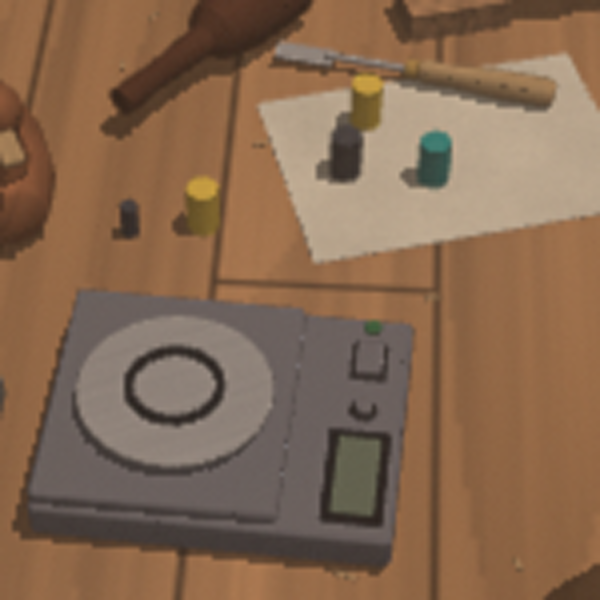

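View pics/wrist0.png

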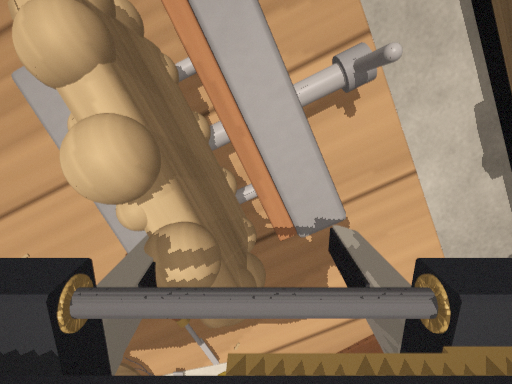

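Candidates for the thick slug in the top view: dark cylinder on paper (323,211), turquoise (324,231), yellow (340,215), yellow (305,183), and the thin dark one (301,170). The crops show the dark, thick one at (323,211) is the wanted slug, and the scale has the ring on its pan at (246,183). Now I'll move to a viewing pose between bowl and scale.

```bash
python3 -m crank '[{"dx":0.3,"dy":-0.5,"dz":1},{"dx":0.4,"dy":-1,"dz":1},{"dx":0.4,"dy":-1,"dz":1,"roll":0.4},{"dx":0.4,"dy":-1,"dz":1,"roll":0.4},{"dx":0.4,"dy":-1,"roll":0.4},{"dx":0.4,"dy":-1,"roll":0.4},{"dx":0.4,"dy":-1,"roll":0.4},{"dx":0.4,"dy":-1,"roll":0.4},{"dx":0.4,"dy":-1,"roll":0.4},{"dx":0.4,"dy":-1,"roll":0.4},{"dx":0.4,"dy":-1,"roll":0.4},{"dx":0.4,"dy":-1,"roll":0.4},{"dx":0.4,"dy":-1,"roll":0.4},{"dx":0.4,"dy":-1,"roll":0.4},{"dx":0.4,"dy":-1,"roll":0.4},{"dx":0.4,"dy":-1,"roll":0.4},{"dx":0.4,"dy":-1,"roll":0.4},{"dx":0.4,"dy":-1,"roll":0.4}]'
python3 -m crank '[{"dx":0.4,"dy":-1},{"dx":0.4,"dy":-1},{"dx":0.4,"dy":-1},{"dx":0.4,"dy":-1},{"dx":0.4,"dy":-1},{"dx":0.4,"dy":-1},{"dx":0.4,"dy":-0.5},{},{}]'
python3 - <<'E'
from h import *
p,d=snap('wrist','wrist1'); print(read_state()['position'],read_state()['orientation'])
E
```

```text
[0.31195551 0.65445133 0.21862292] [-3.14158521e+00  2.04434853e-05  2.69681536e+00]validation failed for argument at $[0]...
validation failed for argument at $[0]...
```

View pics/wrist1.png

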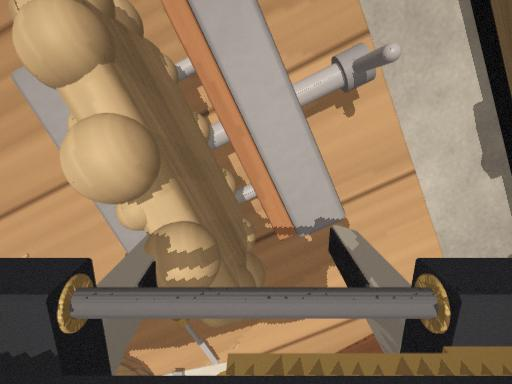

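```bash
python3 -m crank '[{"dx":0.3,"dy":-0.5,"dz":1,"roll":0},{"dx":0.4,"dy":-1,"dz":1,"roll":0},{"dx":0.4,"dy":-1,"dz":1,"roll":0.4},{"dx":0.4,"dy":-1,"dz":1,"roll":0.4},{"dx":0.4,"dy":-1,"dz":0,"roll":0.4},{"dx":0.4,"dy":-1,"dz":0,"roll":0.4},{"dx":0.4,"dy":-1,"dz":0,"roll":0.4},{"dx":0.4,"dy":-1,"dz":0,"roll":0.4},{"dx":0.4,"dy":-1,"dz":0,"roll":0.4},{"dx":0.4,"dy":-1,"dz":0,"roll":0.4},{"dx":0.4,"dy":-1,"dz":0,"roll":0.4},{"dx":0.4,"dy":-1,"dz":0,"roll":0.4},{"dx":0.4,"dy":-1,"dz":0,"roll":0.4},{"dx":0.4,"dy":-1,"dz":0,"roll":0.4},{"dx":0.4,"dy":-1,"dz":0,"roll":0.4},{"dx":0.4,"dy":-1,"dz":0,"roll":0.4},{"dx":0.4,"dy":-1,"dz":0,"roll":0.4},{"dx":0.4,"dy":-1,"dz":0,"roll":0.4}]'
```

```text
t: 3.4
position: [0.4545, 0.3022, 0.3004]
orientation: [3.141, 0.002, -3.14]
ft_force: [0.3, 0.4, -1.2]
grip_width: 0.0928
```

```bash
python3 -m crank '[{"dx":0.4,"dy":-1,"dz":0,"roll":0},{"dx":0.4,"dy":-1,"dz":0,"roll":0},{"dx":0.4,"dy":-1,"dz":0,"roll":0},{"dx":0.4,"dy":-1,"dz":0,"roll":0},{"dx":0.4,"dy":-1,"dz":0,"roll":0},{"dx":0.4,"dy":-1,"dz":0,"roll":0},{"dx":0.4,"dy":-1,"dz":0,"roll":0},{"dx":0.4,"dy":-0.5,"dz":0,"roll":0},{"dx":0,"dy":0,"dz":0,"roll":0},{"dx":0,"dy":0,"dz":0,"roll":0}]'
python3 - <<'E'
from h import *
p,d=snap('wrist','wrist1'); s=read_state();print(s['position'],s['orientation'],s['q'])
T=camera_params('wrist')['cam_to_world']
for o in('pan','bowl_center','tare_top','power_top','scale'):
    for k in boxes_of('wrist',o)[:2]: print(o,round(k['score'],2),np.round(w(T,k['point']),4))
E
```

```text
t: 4.65
position: [0.5177, 0.155, 0.2989]
orientation: [3.141, 0.0, -3.139]
ft_force: [0.5, 0.1, -0.5]
grip_width: 0.0933
[0.5175823  0.15518024 0.29876931] [ 3.14124220e+00 -2.01038672e-06 -3.13856886e+00] [-3.94947558e-01  2.88159701e-01 -1.51768899e-03  1.92724367e+00
  1.33691861e-04  9.26057129e-01  1.17733714e+00]
pan 0.86 [ 0.5901 -0.0216  0.0656]
pan 0.47 [0.514  0.0015 0.0417]
bowl_center 0.6 [0.5364 0.3092 0.0244]
bowl_center 0.29 [ 0.4607 -0.0202  0.0459]
tare_top 0.58 [ 0.4646 -0.0681  0.0485]
power_top 0.74 [0.5334 0.3076 0.0249]
power_top 0.43 [ 0.4623 -0.0741  0.049 ]
scale 0.95 [5.117e-01 5.000e-04 4.180e-02]
```

View pics/wrist1.png

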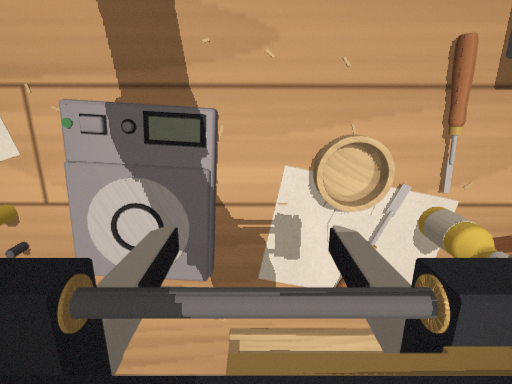

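```bash
cat > m.py <<'E'
from h import *
from scipy.optimize import least_squares
def load(f):
    z=np.load(f'pics/{f}.npz'); return z['p'],z['d'],z['K'],z['T']
def rayz(uv,K,T,z):  # intersect pixel rays with plane z
    uv=np.atleast_2d(uv).astype(float); T=np.array(T)
    r=np.stack([(uv[:,0]-K[0,2])/K[0,0],-(uv[:,1]-K[1,2])/K[1,1],-np.ones(len(uv))],1)@T[:3,:3].T
    t=(z-T[2,3])/r[:,2]; return T[:3,3]+r*t[:,None]
def circ(P,r=None):
    P=P[:,:2]; c0=P.mean(0)
    f=lambda v: np.hypot(P[:,0]-v[0],P[:,1]-v[1])-(v[2] if r is None else r)
    s=least_squares(f,[*c0,0.05 if r is None else r],loss='soft_l1',f_scale=0.001)
    return s.x, np.sqrt(np.mean(s.fun**2))
E
python3 - <<'E'
from m import *
p,d,K,T=load('wrist1'); X=cloud(d,K,T)
# bowl rim
m=(np.abs(X[...,0]-.536)<.08)&(np.abs(X[...,1]-.305)<.08)&(X[...,2]>.048)&(X[...,2]<.065)
print('rim n',m.sum(),'z',np.median(X[m][:,2]))
P=X[m]; r=np.hypot(*(P[:,:2]-np.array([.536,.305])).T)
c,e=circ(P); print('rim mean circle',c,e)
# outline circle
cs,_=cv2.findContours(m.astype(np.uint8),cv2.RETR_EXTERNAL,cv2.CHAIN_APPROX_NONE); cc=max(cs,key=len)[:,0]
q=rayz(cc,K,T,.055); print('outer',circ(q))
# table
m=(X[...,2]<.03)&(np.abs(X[...,0]-.4)<.05); print('table z',np.median(X[m][:,2]))
# ring: dark px on pan
c0=rayz([[137,227]],K,T,.072)[0]; print('c0',c0)
g=p.max(2)
R=np.hypot(X[...,0]-c0[0],X[...,1]-c0[1])
m=(R<.048)&(g<70); print('ringpx',m.sum(),'z',np.median(X[m][:,2]))
u=np.argwhere(m)[:,::-1]; q=rayz(u,K,T,.072); print('ring mid(34.75)',circ(q))
m2=(R<.025)&(X[...,2]>.05); print('pan z',np.median(X[m2][:,2]))
E
```

```text
rim n 1561 z 0.05411857234572287
rim mean circle [0.53134914 0.30054424 0.05115844] 0.002748344354119565
outer (array([0.53139399, 0.30058454, 0.05528704]), np.float64(0.0005067843056830736))
table z -0.0006308912472058337
c0 [ 0.60570836 -0.01181281  0.072     ]
ringpx 439 z 0.07131435606676978
ring mid(34.75) (array([ 0.60666493, -0.01167415,  0.03437366]), np.float64(0.0019043342581812396))
pan z 0.06551307566159098
```

```bash
python3 -c "
import rig; print([ (k, getattr(rig,k)) for k in dir(rig) if 'off' in k.lower() or k.isupper()], [k for k in dir(rig) if k[0]!='_'])"
python3 -m crank '[{"dx":0.14,"dy":0.94,"dz":-0.5,"roll":0},{"dx":0.14,"dy":0.94,"dz":-1,"roll":0},{"dx":0.14,"dy":0.94,"dz":-1,"roll":0},{"dx":0.14,"dy":0.94,"dz":-1,"roll":0},{"dx":0.13,"dy":0.94,"dz":-1,"roll":0},{"dx":0,"dy":0,"dz":-1,"roll":0},{"dx":0,"dy":0,"dz":-1,"roll":0},{"dx":0,"dy":0,"dz":-1,"roll":0},{"dx":0,"dy":0,"dz":-1,"roll":0},{"dx":0,"dy":0,"dz":-1,"roll":0},{"dx":0,"dy":0,"dz":-0.8,"roll":0},{"dx":0,"dy":0,"dz":0,"roll":0},{"dx":0,"dy":0,"dz":0,"roll":0}]'
```

```text
[('grasp_offset', 0.0188)] ['Unreachable', 'boxes_of', 'camera', 'camera_params', 'close_job', 'grasp_offset', 'read_state', 'trace']
t: 6.58
position: [0.532, 0.2487, 0.0929]
orientation: [3.141, 0.0, -3.14]
ft_force: [-0.2, 0.3, -0.1]
grip_width: 0.0934
```

```bash
python3 - <<'E'
from h import *
p,d=snap('wrist','wrist2'); s=read_state();print(s['position'],s['orientation'],s['ft_force'])
E
```

```text
[0.53214517 0.24873481 0.09315026] [ 3.14112345e+00  8.91326864e-04 -3.13963011e+00] [-0.04548769  0.8046602   0.38990181]
```

View pics/wrist2.png

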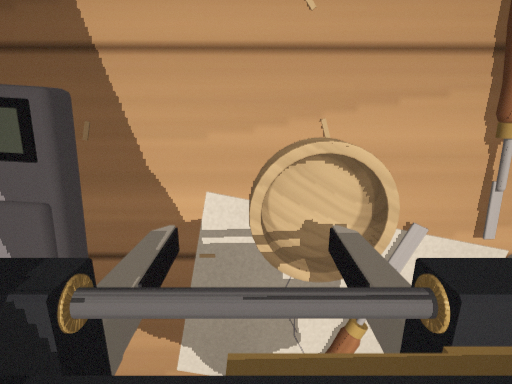

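```bash
python3 -m crank '[{"dx":0,"dy":0,"dz":-1,"roll":0},{"dx":0,"dy":0,"dz":-1,"roll":0},{"dx":0,"dy":0,"dz":-0.75,"roll":0},{"dx":0,"dy":0,"dz":-0.4,"roll":0},{"dx":0,"dy":0,"dz":0,"roll":0},{"dx":0,"dy":0,"dz":0,"roll":0}]'
python3 -m crank '[{"dx":0,"dy":0,"dz":0,"roll":0},{"dx":0,"dy":0,"dz":0,"roll":0},{"dx":0,"dy":0,"dz":0,"roll":0},{"dx":0,"dy":0,"dz":0,"roll":0},{"dx":0,"dy":0,"dz":0,"roll":0},{"dx":0,"dy":0,"dz":0,"roll":0}]' 1
```

```text
t: 7.38
position: [0.532, 0.2486, 0.0301]
orientation: [3.141, 0.001, -3.14]
ft_force: [-0.3, -0.2, -0.2]
grip_width: 0.0929
t: 8.12
position: [0.5318, 0.2484, 0.0296]
orientation: [-3.142, -0.0, -3.14]
ft_force: [-0.4, 0.0, 0.2]
grip_width: 0.0372
```

```bash
python3 -m crank '[{"dx":0,"dy":0,"dz":0,"roll":0},{"dx":0,"dy":0,"dz":0,"roll":0},{"dx":0,"dy":0,"dz":0,"roll":0},{"dx":0,"dy":0,"dz":0,"roll":0},{"dx":0,"dy":0,"dz":0,"roll":0}]' 1
python3 - <<'E'
from h import *
p,d=snap('wrist','wrist3'); s=read_state();print(s['position'],s['ft_force'],s['grip_width'])
E
```

```text
t: 8.75
position: [0.5318, 0.2485, 0.0296]
orientation: [3.141, 0.0, -3.14]
ft_force: [1.1, 1.4, -0.6]
grip_width: 0.0087
[0.53182207 0.24853177 0.02962147] [ 1.22967233 -0.36127253 -0.99916275] 0.008949124055515236
```

View pics/wrist3.png

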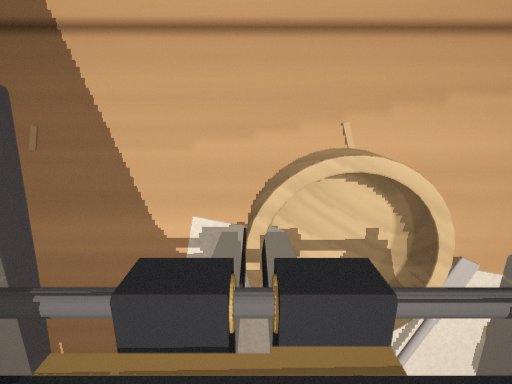

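Bowl wall is pinched (9 mm). Lift and check in-hand geometry.

```bash
python3 -m crank '[{"dx":0,"dy":0,"dz":0.3,"roll":0},{"dx":0,"dy":0,"dz":0.7,"roll":0},{"dx":0,"dy":0,"dz":1,"roll":0},{"dx":0,"dy":0,"dz":1,"roll":0},{"dx":0,"dy":0,"dz":1,"roll":0},{"dx":0,"dy":0,"dz":1,"roll":0},{"dx":0,"dy":0,"dz":1,"roll":0},{"dx":0,"dy":0,"dz":0.5,"roll":0},{"dx":0,"dy":0,"dz":0,"roll":0},{"dx":0,"dy":0,"dz":0,"roll":0}]'
python3 - <<'E'
from m import *
s=read_state();p,d=snap('wrist','wrist4'); print(s['position'],s['orientation'],s['ft_force'],s['grip_width'])
_,_,K,T=load('wrist4'); X=cloud(d,K,T)
t=s['position']
m=(np.abs(X[...,0]-.53)<.08)&(X[...,1]>t[1]+.015)&(X[...,1]<t[1]+.13)&(X[...,2]>t[2]+.012)&(X[...,2]<t[2]+.04)
P=X[m]; A=np.c_[P[:,:2],np.ones(len(P))]; co=np.linalg.lstsq(A,P[:,2],rcond=None)[0]; print(len(P),'plane slopes',co[:2],'z at center',co@[.5314,t[1]+.0515,1]-t[2])
mm=m.copy(); mm[255:]=False
cs,_=cv2.findContours(mm.astype(np.uint8),cv2.RETR_EXTERNAL,cv2.CHAIN_APPROX_NONE); cc=max(cs,key=len)[:,0]
q=rayz(cc,K,T,np.median(P[:,2])); print(np.median(P[:,2]))
th=np.hypot(q[:,0]-t[0],q[:,1]-t[1]-.0515); q=q[np.abs(th-.056)<.004]; print(len(q),circ(q),circ(q,.056))
cv2.imwrite('pics/m4.png',mm*255)
E
```

```text
t: 10.05
position: [0.5314, 0.2483, 0.1591]
orientation: [-3.141, -0.001, -3.14]
ft_force: [-0.3, -1.0, -1.2]
grip_width: 0.0093
[0.53140538 0.24827883 0.15912499] [-3.14119131e+00 -6.86549633e-04 -3.13950490e+00] [-0.33065759 -1.01483811 -1.23081384] 0.009263533211319518
6564 plane slopes [-0.01546494 -0.01802586] z at center 0.02276305410191143
0.18323407027429
245 (array([0.53168125, 0.29762746, 0.05735699]), np.float64(0.0010893766911969076)) (array([0.53020314, 0.29828731, 0.056     ]), np.float64(0.001026940387492029))[ WARN:0@0.965] global loadsave.cpp:1063 imwrite_ Unsupported depth image for selected encoder is fallbacked to CV_8U.
```

View pics/wrist4.png

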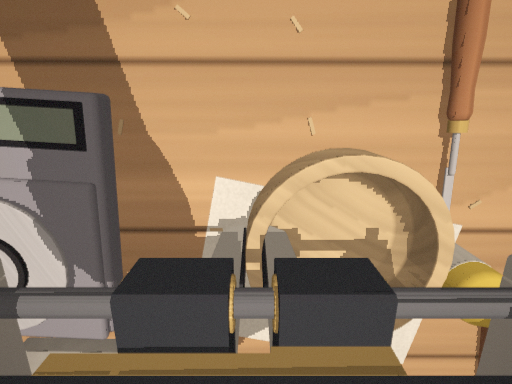

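```bash
python3 - <<'E'
from m import *
p,d,K,T=load('wrist4'); X=cloud(d,K,T)
t=np.array([.5314,.2483,.1591]); c=np.array([.531,.2988])
R=np.hypot(X[...,0]-c[0],X[...,1]-c[1])
m=(R>.0485)&(R<.0545)&(X[...,1]>t[1]+.015)&(X[...,2]>t[2]+.015)&(X[...,2]<t[2]+.035); m[255:]=False
P=X[m]; 
for i in range(4):
    A=np.c_[P[:,:2]-c,np.ones(len(P))]; co=np.linalg.lstsq(A,P[:,2],rcond=None)[0]; r=P[:,2]-A@co; P=P[np.abs(r)<2*r.std()]
print(len(P),co,r.std(),co[2]-t[2])
# same for bowl on table wrist1
p,d,K,T=load('wrist1'); X=cloud(d,K,T); c=np.array([.5314,.3006]); R=np.hypot(X[...,0]-c[0],X[...,1]-c[1])
m=(R>.0485)&(R<.0545)&(X[...,2]>.045); P=X[m]
for i in range(4):
    A=np.c_[P[:,:2]-c,np.ones(len(P))]; co=np.linalg.lstsq(A,P[:,2],rcond=None)[0]; r=P[:,2]-A@co; P=P[np.abs(r)<2*r.std()]
print(len(P),co,r.std())
for c in cv2.HoughCircles if False else []: pass
E
```

```text
2468 [-0.00104055 -0.00260268  0.1835846 ] 0.0004802388203063884 0.024484595745397242
863 [ 0.00104441 -0.00031132  0.05434247] 0.00067237211549044
```

```bash
python3 - <<'E'
from m import *
for f,z in(('wrist1',.072),('top0',.072),('side0',.072)):
    p,d,K,T=load(f); X=cloud(d,K,T)
    c0=np.array([.6067,-.0117]); 
    v,u=np.mgrid[:384,:512]; Q=rayz(np.c_[u.ravel(),v.ravel()],K,T,z).reshape(384,512,3)
    R=np.hypot(Q[...,0]-c0[0],Q[...,1]-c0[1]); g=p.astype(float).mean(2)
    m=(R<.045)&(g<(75 if f!='side0' else 75))
    w_=Q[m]; print(f,m.sum(),np.median(g[R<.025]),circ(w_),w_.mean(0))
    # pan: bright disc
    x,y=np.argwhere(R<.06)[:,::-1].min(0),np.argwhere(R<.06)[:,::-1].max(0)
    cr=p[x[1]:y[1],x[0]:y[0],::-1]; mm=m[x[1]:y[1],x[0]:y[0]]; 
    o=cr.copy(); o[mm]=(0,0,255)
    cv2.imwrite(f'pics/r_{f}.png',cv2.resize(np.hstack([cr,o]),None,fx=4,fy=4,interpolation=cv2.INTER_NEAREST))
E
```

```text
wrist1 481 181.33333333333334 (array([ 0.60692722, -0.01147713,  0.03455269]), np.float64(0.0022086784502177914)) [ 0.59749917 -0.01817629  0.072     ]
top0 11 157.33333333333334 (array([ 0.60754215, -0.01144883,  0.03434538]), np.float64(0.0007560976645825337)) [ 0.61321555 -0.00768134  0.072     ]
side0 140 131.33333333333334 (array([ 0.60982966, -0.01133697,  0.03467024]), np.float64(0.00224816986805851)) [ 0.60977777 -0.01051997  0.072     ]
```

View pics/r_wrist1.png

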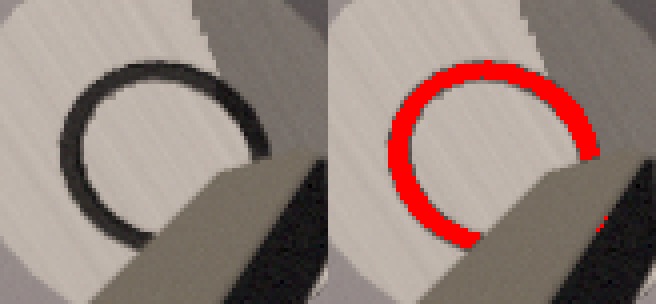

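```bash
python3 -m crank '[{"dx":0.1,"dy":-0.4,"dz":0,"roll":0},{"dx":0.24,"dy":-0.97,"dz":0,"roll":0},{"dx":0.24,"dy":-0.97,"dz":0,"roll":0},{"dx":0.24,"dy":-0.97,"dz":0,"roll":0},{"dx":0.24,"dy":-0.97,"dz":0,"roll":0},{"dx":0.24,"dy":-0.97,"dz":0,"roll":0},{"dx":0.24,"dy":-0.97,"dz":0,"roll":0},{"dx":0.24,"dy":-0.97,"dz":0,"roll":0},{"dx":0.24,"dy":-0.97,"dz":0,"roll":0},{"dx":0.24,"dy":-0.97,"dz":0,"roll":0},{"dx":0.24,"dy":-0.97,"dz":0,"roll":0},{"dx":0.24,"dy":-0.97,"dz":0,"roll":0},{"dx":0.24,"dy":-0.97,"dz":0,"roll":0},{"dx":0.24,"dy":-0.97,"dz":0,"roll":0},{"dx":0.24,"dy":-0.97,"dz":0,"roll":0},{"dx":0.24,"dy":-0.97,"dz":0,"roll":0},{"dx":0.1,"dy":-0.57,"dz":0,"roll":0},{"dx":0,"dy":0,"dz":0,"roll":0},{"dx":0,"dy":0,"dz":0,"roll":0}]'
```

```text
t: 12.48
position: [0.6077, -0.0611, 0.1596]
orientation: [3.141, -0.0, -3.139]
ft_force: [-0.6, -0.2, -1.9]
grip_width: 0.0091
```

```bash
python3 -m crank '[{"dx":-0.02,"dy":-0.07,"dz":-0.5,"roll":0},{"dx":0,"dy":0,"dz":-0.8,"roll":0},{"dx":0,"dy":0,"dz":-0.7,"roll":0},{"dx":0,"dy":0,"dz":-0.4,"roll":0},{"dx":0,"dy":0,"dz":-0.2,"roll":0},{"dx":0,"dy":0,"dz":0,"roll":0},{"dx":0,"dy":0,"dz":0,"roll":0}]'
python3 - <<'E'
from h import *
for n in('side','wrist','top'): snap(n,n+'5')
f=[]
s=read_state(); print(s['position'],s['ft_force'])
a=cv2.imread('pics/side5.png'); cv2.imwrite('pics/c5.png',np.vstack([cv2.resize(a[130:260,170:330],None,fx=4,fy=4)]))
E
```

```text
t: 13.35
position: [0.6076, -0.0634, 0.108]
orientation: [-3.142, 0.001, -3.14]
ft_force: [-0.2, 0.2, -0.7]
grip_width: 0.0091
[ 0.60756479 -0.06339051  0.10803216] [-0.02031299 -0.86807515 -1.20822393]
```

View pics/c5.png

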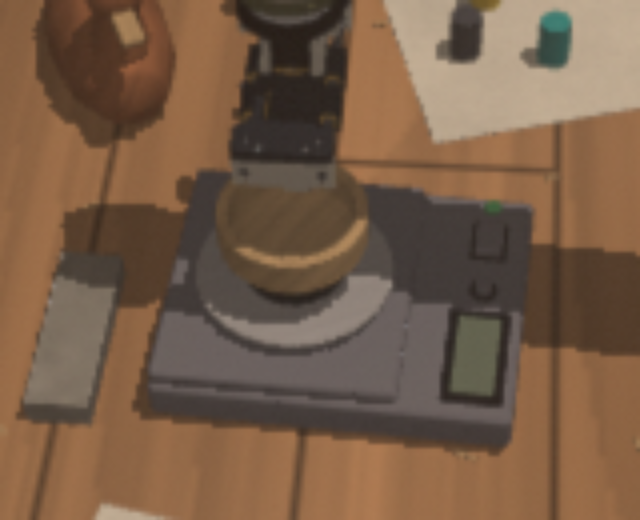

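View pics/wrist5.png

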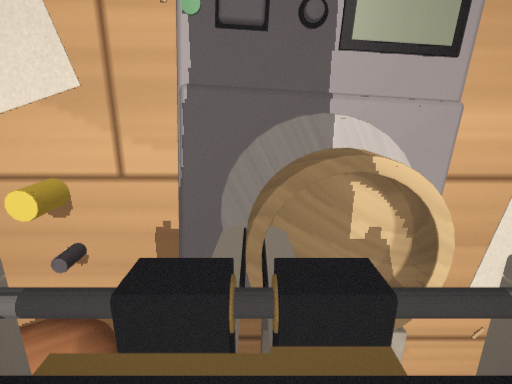

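```bash
python3 - <<'E'
from m import *
t=np.array([.6076,-.0630,.1080])
def edge(mask):
    cs,_=cv2.findContours(mask.astype(np.uint8),cv2.RETR_EXTERNAL,cv2.CHAIN_APPROX_NONE); return max(cs,key=len)[:,0].astype(float)
for f in('wrist5','side5','top5','wrist1'):
    p,d,K,T=load(f); X=cloud(d,K,T)
    R=np.hypot(X[...,0]-.607,X[...,1]+.0115)
    pm=(X[...,2]>.059)&(X[...,2]<.075)&(R<.085)
    # pan points: visible outline where neighbour is case (z .045-.058)
    case=(X[...,2]>.043)&(X[...,2]<.058)&(R<.1)
    k=np.ones((3,3),np.uint8); e=pm&(cv2.dilate(case.astype(np.uint8),k)>0); e2=case&(cv2.dilate(pm.astype(np.uint8),k)>0)
    lim=250 if f.startswith('wrist') else 384
    e[lim:]=False; e2[lim:]=False
    out=[]
    for q in(e,e2):
        u=np.argwhere(q)[:,::-1]
        if len(u)>10:
            Q=rayz(u,K,T,.066); Q=Q[np.abs(np.hypot(Q[:,0]-.607,Q[:,1]+.0115)-.075)<.006]
            x,er=circ(Q,.075); out.append(x[:2]); print(f,'pan',len(Q),x,round(er,4))
    # pan height offset
    print('  panz',np.median(X[pm][:,2]))
    if f=='wrist1': continue
    bm=(X[...,2]>.120)&(X[...,2]<.142)&(np.hypot(X[...,0]-t[0],X[...,1]-t[1]-.051)<.065)&(X[...,1]>t[1]+.012); bm[lim:]=False
    if bm.sum()<20: continue
    cc=edge(bm); Q=rayz(cc,K,T,.133); r=np.hypot(Q[:,0]-t[0],Q[:,1]-t[1]-.051); Q=Q[np.abs(r-.056)<.005]
    print(f,'bowl',len(Q),circ(Q,.0563),circ(Q))
E
```

```text
wrist5 pan 362 [ 0.60900015 -0.0134349   0.075     ] 0.0007
wrist5 pan 368 [ 0.6079949  -0.01378878  0.075     ] 0.0004
  panz 0.06540192966382163
wrist5 bowl 251 (array([ 0.60661225, -0.01384191,  0.0563    ]), np.float64(0.0013399221345222864)) (array([ 0.60697696, -0.01397771,  0.05662562]), np.float64(0.0013688646908092553))
side5 pan 106 [ 0.60968836 -0.01291934  0.075     ] 0.0018
side5 pan 117 [ 0.60934055 -0.0088562   0.075     ] 0.002
  panz 0.06618511263341631
side5 bowl 48 (array([ 0.60832065, -0.00732381,  0.0563    ]), np.float64(0.0030880107199194344)) (array([ 0.60834751, -0.00677084,  0.05535731]), np.float64(0.002855122715302852))
top5 pan 47 [ 0.60878389 -0.01468683  0.075     ] 0.0025
top5 pan 51 [ 0.6070605  -0.00945313  0.075     ] 0.0018
  panz 0.06602166025572942
top5 bowl 40 (array([ 0.60748464, -0.01332582,  0.0563    ]), np.float64(0.0019080489308285827)) (array([ 0.60691769, -0.01225702,  0.05526146]), np.float64(0.001895179084535055))
wrist1 pan 265 [ 0.60900123 -0.01177125  0.075     ] 0.0011
wrist1 pan 267 [ 0.60695756 -0.01184721  0.075     ] 0.0008
  panz 0.06565028306479104
```

```bash
python3 -m crank '[{"dx":0.06,"dy":0,"dz":-0.1,"roll":0},{"dx":0,"dy":0,"dz":-0.1,"roll":0},{"dx":0,"dy":0,"dz":-0.05,"roll":0},{"dx":0,"dy":0,"dz":0,"roll":0}]'
python3 -m crank '[{"dx":0,"dy":0,"dz":-0.05,"roll":0},{"dx":0,"dy":0,"dz":-0.05,"roll":0},{"dx":0,"dy":0,"dz":-0.05,"roll":0},{"dx":0,"dy":0,"dz":0,"roll":0}]'
```

```text
t: 14.0
position: [0.6085, -0.0633, 0.1025]
orientation: [3.142, -0.0, -3.14]
ft_force: [0.4, -0.5, -1.9]
grip_width: 0.009
t: 14.5
position: [0.6085, -0.0636, 0.0995]
orientation: [-3.141, -0.0, -3.14]
ft_force: [-0.1, -1.0, -0.3]
grip_width: 0.0091
```

```bash
python3 -m crank '[{"dx":0,"dy":0,"dz":-0.05,"roll":0},{"dx":0,"dy":0,"dz":0,"roll":0}]'
python3 -m crank '[{"dx":0,"dy":0,"dz":-0.05,"roll":0},{"dx":0,"dy":0,"dz":0,"roll":0}]'
```

```text
t: 14.75
position: [0.6085, -0.0636, 0.0985]
orientation: [-3.141, -0.0, -3.14]
ft_force: [0.0, -1.9, -1.3]
grip_width: 0.0091
t: 15.0
position: [0.6085, -0.0636, 0.0976]
orientation: [-3.141, -0.0, -3.14]
ft_force: [-0.5, -2.3, 0.3]
grip_width: 0.0083
```

```bash
python3 -m crank '[{"dx":0,"dy":0,"dz":-0.05,"roll":0},{"dx":0,"dy":0,"dz":0,"roll":0}]'
python3 - <<'E'
from h import *
for i in range(4):
    s=read_state(); print(s['t'],np.round(s['position'],4),np.round(s['ft_force'],2),np.round(s['torque'],2)); camera('top')
E
```

```text
t: 15.25
position: [0.6085, -0.0635, 0.0965]
orientation: [-3.141, -0.0, -3.14]
ft_force: [0.1, -3.4, -0.2]
grip_width: 0.0093
15.25 [ 0.6085 -0.0635  0.0965] [ 0.1  -3.41 -0.16] [-0.71  0.16  0.  ]
15.3 [ 0.6085 -0.0635  0.0966] [-1.19 -3.54  0.04] [-0.76  0.1   0.05]
15.35 [ 0.6085 -0.0635  0.0966] [-0.92 -2.97  0.04] [-0.73  0.15  0.03]
15.4 [ 0.6085 -0.0635  0.0966] [ 0.25 -3.24 -0.96] [-0.78  0.09  0.03]
```

```bash
python3 -m crank '[{"dx":0,"dy":-0.04,"dz":0,"roll":0},{"dx":0,"dy":0,"dz":0,"roll":0},{"dx":0,"dy":0,"dz":0,"roll":0}]'
python3 - <<'E'
from m import *
s=read_state();p,d=snap('wrist','wrist6'); print(s['position'],s['ft_force'],s['torque'])
_,_,K,T=load('wrist6'); X=cloud(d,K,T); t=s['position']
c=np.array([t[0],t[1]+.051]); R=np.hypot(X[...,0]-c[0],X[...,1]-c[1])
m=(R>.0485)&(R<.0545)&(X[...,1]>t[1]+.015)&(X[...,2]>t[2]+.015)&(X[...,2]<t[2]+.035); m[255:]=False
P=X[m]
for i in range(4):
    A=np.c_[P[:,:2]-c,np.ones(len(P))]; co=np.linalg.lstsq(A,P[:,2],rcond=None)[0]; r=P[:,2]-A@co; P=P[np.abs(r)<2*r.std()]
print(len(P),co,r.std(),co[2]-t[2])
E
```

```text
t: 15.82
position: [0.6086, -0.0637, 0.0965]
orientation: [3.141, -0.0, -3.139]
ft_force: [-1.0, 0.5, -1.9]
grip_width: 0.0094
[ 0.6085687  -0.06368952  0.09652761] [-1.00964425  0.47957799 -1.85450585] [-0.09495829  0.06724874  0.02403751]
2445 [-0.00053435 -0.0027078   0.1212498 ] 0.000492808935877524 0.024722184625921018
```

```bash
python3 -m crank '[{"dx":0,"dy":0,"dz":-0.025,"roll":0},{"dx":0,"dy":0,"dz":-0.025,"roll":0},{"dx":0,"dy":0,"dz":0,"roll":0},{"dx":0,"dy":0,"dz":0,"roll":0}]'
python3 - <<'E'
from h import *
for i in range(3):
    s=read_state(); print(s['t'],np.round(s['position'],4),np.round(s['ft_force'],2),np.round(s['torque'],2)); camera('top')
E
```

```text
t: 16.38
position: [0.6086, -0.064, 0.0957]
orientation: [3.141, 0.0, -3.139]
ft_force: [-0.3, 0.1, -1.3]
grip_width: 0.0088
16.375 [ 0.6086 -0.064   0.0957] [-0.32  0.1  -1.3 ] [ 0.04  0.04 -0.01]
16.425 [ 0.6086 -0.0641  0.0956] [-1.   -0.41 -0.16] [ 0.06  0.   -0.03]
16.475 [ 0.6086 -0.0641  0.0956] [ 0.26 -0.17 -1.08] [0.04 0.   0.03]
```

```bash
python3 -m crank '[{"dx":0,"dy":0,"dz":-0.025,"roll":0},{"dx":0,"dy":0,"dz":0,"roll":0},{"dx":0,"dy":0,"dz":0,"roll":0}]'
python3 - <<'E'
from h import *
for i in range(3):
    s=read_state(); print(s['t'],np.round(s['position'],4),np.round(s['ft_force'],2),np.round(s['torque'],2)); camera('top')
E
```

```text
t: 16.9
position: [0.6086, -0.0642, 0.0953]
orientation: [-3.142, 0.0, -3.14]
ft_force: [0.1, -1.0, 2.7]
grip_width: 0.009
16.9 [ 0.6086 -0.0642  0.0953] [ 0.08 -1.05  2.69] [ 0.04  0.15 -0.  ]
16.95 [ 0.6086 -0.0642  0.0953] [-0.71  0.14  1.49] [0.07 0.11 0.09]
17.0 [ 0.6086 -0.0642  0.0952] [-0.5  -1.12  1.72] [0.07 0.1  0.04]
```

```bash
python3 -m crank '[{"dx":0,"dy":0,"dz":0,"roll":0},{"dx":0,"dy":0,"dz":0,"roll":0},{"dx":0,"dy":0,"dz":0,"roll":0},{"dx":0,"dy":0,"dz":0,"roll":0}]' -0.3
python3 - <<'E'
from m import *
s=read_state();p,d=snap('wrist','wrist7'); print(s['position'],s['ft_force'],s['grip_width'])
_,_,K,T=load('wrist7'); X=cloud(d,K,T); t=s['position']
c=np.array([t[0],t[1]+.051]); R=np.hypot(X[...,0]-c[0],X[...,1]-c[1])
m=(R>.0485)&(R<.0545)&(X[...,2]>.11)&(X[...,2]<.13); m[220:]=False
P=X[m]
for i in range(4):
    A=np.c_[P[:,:2]-c,np.ones(len(P))]; co=np.linalg.lstsq(A,P[:,2],rcond=None)[0]; r=P[:,2]-A@co; P=P[np.abs(r)<2*r.std()]
print(len(P),co,r.std())
E
```

```text
t: 17.55
position: [0.6085, -0.0642, 0.0951]
orientation: [-3.142, -0.0, -3.14]
ft_force: [-1.0, 0.5, 0.3]
grip_width: 0.0445
[ 0.60854722 -0.06415247  0.09507163] [-0.99093775  0.53978697  0.26715392] 0.044538060157431794
2485 [ 0.00159743 -0.0006198   0.1203216 ] 0.0004986476392060224
```

View pics/wrist7.png

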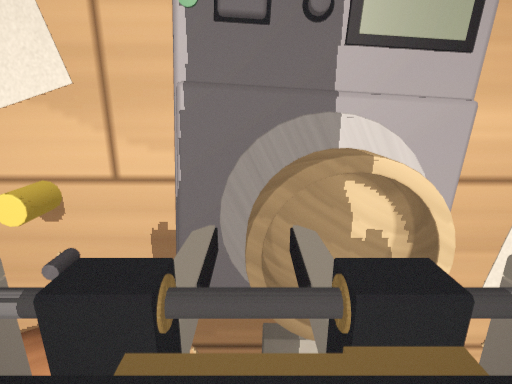

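Bowl stands level, rim at 0.121 (foot home). Lift clear, move back and look at the key.

```bash
python3 -m crank '[{"dx":0,"dy":0,"dz":0.4,"roll":0},{"dx":0,"dy":0,"dz":0.8,"roll":0},{"dx":0,"dy":0,"dz":1,"roll":0},{"dx":0,"dy":0,"dz":1,"roll":0},{"dx":0,"dy":0,"dz":1,"roll":0},{"dx":-1,"dy":0,"dz":0.3,"roll":0},{"dx":-1,"dy":0,"dz":0,"roll":0},{"dx":-1,"dy":0,"dz":0,"roll":0},{"dx":-1,"dy":0,"dz":0,"roll":0},{"dx":-1,"dy":0,"dz":0,"roll":0},{"dx":-0.5,"dy":0,"dz":0,"roll":0},{"dx":0,"dy":0,"dz":0,"roll":0},{"dx":0,"dy":0,"dz":0,"roll":0}]'
python3 -m crank '[{"dx":0,"dy":0,"dz":0,"roll":0},{"dx":0,"dy":0,"dz":0,"roll":0},{"dx":0,"dy":0,"dz":0,"roll":0},{"dx":0,"dy":0,"dz":0,"roll":0},{"dx":0,"dy":0,"dz":0,"roll":0}]' 1
python3 - <<'E'
from m import *
s=read_state();p,d=snap('wrist','wrist8'); print(s['position'],s['ft_force'],s['grip_width'])
_,_,K,T=load('wrist8')
for o in('tare_top','power_top','bowl_center'):
    for k in boxes_of('wrist',o)[:2]: 
        q=k['point'];print(o,round(k['score'],2),np.round(w(T,q),4),int(K[0][2]+K[0][0]*q[0]/-q[2]),int(K[1][2]+K[1][1]*q[1]/q[2]))
E
```

```text
t: 19.23
position: [0.4995, -0.0641, 0.1855]
orientation: [3.142, 0.001, -3.139]
ft_force: [0.4, 0.6, -0.2]
grip_width: 0.0601
t: 19.85
position: [0.4986, -0.0642, 0.1851]
orientation: [-3.142, 0.0, -3.14]
ft_force: [-0.3, 0.3, 0.1]
grip_width: 0.0147
[ 0.49857412 -0.06416298  0.18510985] [-0.33251205  0.28710534  0.10096514] 0.014703005163292983
tare_top 0.86 [ 0.4631 -0.0692  0.0488] 248 150
tare_top 0.49 [ 0.4633 -0.0259  0.0489] 290 150
power_top 0.73 [ 0.4658 -0.0228  0.0518] 293 153
power_top 0.47 [ 0.4594 -0.0712  0.0493] 246 146
bowl_center 0.83 [ 0.6247 -0.0501  0.1096] 266 323
```

View pics/wrist8.png

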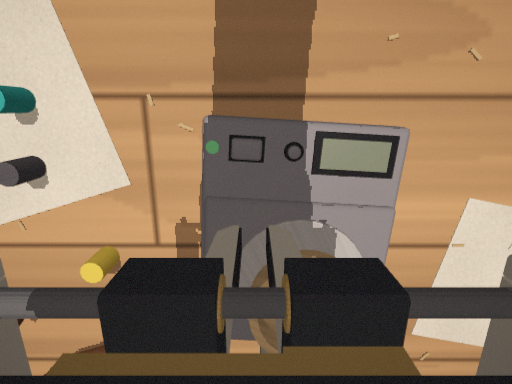

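```bash
python3 - <<'E'
from m import *
_,_,K,T=load('wrist8')
print(rayz([[246.5,149],[228,149],[265,149],[294,152]],K,T,.048))
E
python3 -m crank '[{"dx":-0.8,"dy":-0.2,"dz":-0.5,"roll":0},{"dx":-0.98,"dy":0,"dz":-1,"roll":0},{"dx":0,"dy":0,"dz":-1,"roll":0},{"dx":0,"dy":0,"dz":-1,"roll":0},{"dx":0,"dy":0,"dz":-1,"roll":0},{"dx":0,"dy":0,"dz":0,"roll":0},{"dx":0,"dy":0,"dz":0,"roll":0}]'
```

```text
[[ 0.46180149 -0.07087881  0.048     ]
 [ 0.46185738 -0.08993174  0.048     ]
 [ 0.4617456  -0.05182711  0.048     ]
 [ 0.46474843 -0.02183628  0.048     ]]
t: 20.92
position: [0.4632, -0.0682, 0.0956]
orientation: [-3.142, 0.0, -3.14]
ft_force: [0.2, -0.2, -0.9]
grip_width: 0.0007
```

```bash
python3 -m crank '[{"dx":-0.05,"dy":-0.1,"dz":-1,"roll":0},{"dx":0,"dy":0,"dz":-0.8,"roll":0},{"dx":0,"dy":0,"dz":-0.35,"roll":0},{"dx":0,"dy":0,"dz":0,"roll":0},{"dx":0,"dy":0,"dz":0,"roll":0}]'
python3 -m crank '[{"dx":0,"dy":0,"dz":-0.1,"roll":0},{"dx":0,"dy":0,"dz":-0.1,"roll":0},{"dx":0,"dy":0,"dz":-0.05,"roll":0},{"dx":0,"dy":0,"dz":0,"roll":0}]'
```

```text
t: 21.55
position: [0.4623, -0.0702, 0.0527]
orientation: [-3.142, 0.001, -3.14]
ft_force: [-0.4, 1.0, 0.4]
grip_width: 0.0005
t: 22.05
position: [0.4621, -0.0702, 0.0471]
orientation: [-3.142, 0.0, -3.139]
ft_force: [0.4, -1.0, 3.3]
grip_width: 0.0004
```

```bash
python3 -m crank '[{"dx":0,"dy":0,"dz":-0.05,"roll":0},{"dx":0,"dy":0,"dz":-0.05,"roll":0},{"dx":0,"dy":0,"dz":-0.03,"roll":0},{"dx":0,"dy":0,"dz":0,"roll":0}]'
python3 - <<'E'
from h import *
for i in range(3):
    s=read_state(); print(s['t'],np.round(s['position'],4),np.round(s['ft_force'],2)); camera('side')
E
```

```text
t: 22.55
position: [0.4621, -0.0702, 0.0446]
orientation: [-3.142, 0.0, -3.14]
ft_force: [1.2, -0.7, 4.8]
grip_width: 0.0003
22.55 [ 0.4621 -0.0702  0.0446] [ 1.16 -0.7   4.79]
22.6 [ 0.4621 -0.0701  0.0445] [0.61 0.61 4.63]
22.65 [ 0.4621 -0.0702  0.0446] [-0.25 -1.35  4.3 ]
```

```bash
python3 -m crank '[{"dx":0,"dy":0,"dz":-0.03,"roll":0},{"dx":0,"dy":0,"dz":-0.02,"roll":0},{"dx":0,"dy":0,"dz":0,"roll":0},{"dx":0,"dy":0,"dz":0,"roll":0}]'
python3 - <<'E'
from h import *
for i in range(3):
    s=read_state(); print(s['t'],np.round(s['position'],4),np.round(s['ft_force'],2)); camera('side')
E
```

```text
t: 23.2
position: [0.4621, -0.0702, 0.0441]
orientation: [-3.142, 0.001, -3.14]
ft_force: [-0.5, 0.4, 16.7]
grip_width: 0.0007
23.2 [ 0.4621 -0.0702  0.0441] [-0.49  0.37 16.67]
23.25 [ 0.4621 -0.0701  0.0441] [-0.49  0.16 15.36]
23.3 [ 0.4622 -0.0702  0.0441] [-0.66  0.16 16.88]
```

Bottomed out (16.7 N, under 25). Release and travel to the slug.

```bash
python3 -m crank '[{"dx":0,"dy":0,"dz":0.3,"roll":0},{"dx":0,"dy":0,"dz":0.8,"roll":0},{"dx":0,"dy":0,"dz":1,"roll":0},{"dx":0,"dy":0,"dz":1,"roll":0},{"dx":0,"dy":-0.5,"dz":1,"roll":0},{"dx":0,"dy":-1,"dz":1,"roll":0},{"dx":0,"dy":-1,"dz":1,"roll":0},{"dx":0,"dy":-1,"dz":1,"roll":0},{"dx":0,"dy":-1,"dz":0.5,"roll":0},{"dx":0.2,"dy":-1,"dz":0,"roll":0},{"dx":0.2,"dy":-1,"dz":0,"roll":0},{"dx":0.2,"dy":-1,"dz":0,"roll":0},{"dx":0.2,"dy":-1,"dz":0,"roll":0},{"dx":0.2,"dy":-1,"dz":0,"roll":0},{"dx":0.2,"dy":-1,"dz":0,"roll":0},{"dx":0,"dy":-1,"dz":0,"roll":0},{"dx":0,"dy":-1,"dz":0,"roll":0},{"dx":0,"dy":0,"dz":0,"roll":0},{"dx":0,"dy":0,"dz":0,"roll":0}]' -1
python3 - <<'E'
from m import *
s=read_state();p,d=snap('wrist','wrist9'); print(s['position'],s['ft_force'],s['grip_width']); snap('side','side9')
_,_,K,T=load('wrist9')
for o in('slug_center','thin_slug_center'):
    for k in boxes_of('wrist',o)[:5]: 
        q=k['point'];print(o,round(k['score'],2),np.round(w(T,q),4),int(K[0][2]+K[0][0]*q[0]/-q[2]),int(K[1][2]+K[1][1]*q[1]/q[2]))
E
```

```text
t: 25.72
position: [0.4858, -0.3196, 0.1954]
orientation: [3.141, -0.0, -3.139]
ft_force: [0.0, -0.0, 0.0]
grip_width: 0.0929
[ 0.48584281 -0.31957684  0.19540861] [ 0.04821463 -0.03999207  0.03170214] 0.09290423748216999
slug_center 0.79 [ 0.6032 -0.253   0.0387] 305 271
slug_center 0.69 [ 0.4872 -0.327   0.0418] 246 181
slug_center 0.67 [ 0.414  -0.3288  0.0487] 243 113
slug_center 0.56 [ 0.4751 -0.3922  0.0467] 186 171
slug_center 0.29 [ 0.5054 -0.0917  0.0394] 451 196
thin_slug_center 0.24 [ 0.4872 -0.3277  0.0462] 245 181
```

View pics/wrist9.png

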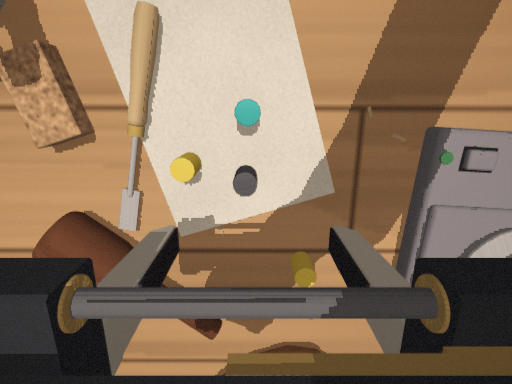

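View pics/side9.png

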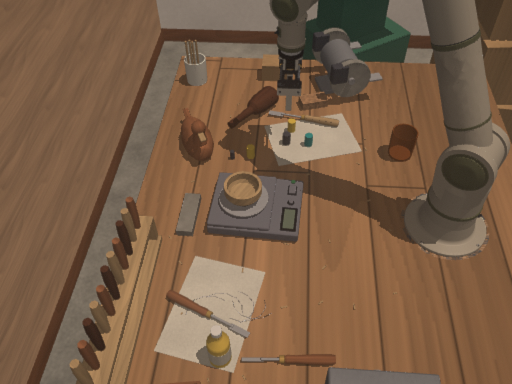

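```bash
python3 - <<'E'
from m import *
p,d,K,T=load('wrist9'); X=cloud(d,K,T)
for c in ([.487,-.327],):
    m=(np.hypot(X[...,0]-c[0],X[...,1]-c[1])<.028)&(X[...,2]>.038)
    P=X[m]; print(m.sum(),np.median(P[:,2]),P.mean(0))
    cs,_=cv2.findContours(m.astype(np.uint8),cv2.RETR_EXTERNAL,cv2.CHAIN_APPROX_NONE); cc=max(cs,key=len)[:,0]
    print(circ(rayz(cc,K,T,.045)),circ(rayz(cc,K,T,.045),.014))
cv2.imwrite('pics/c9.png',cv2.resize(p[150:230,190:300,::-1],None,fx=6,fy=6,interpolation=cv2.INTER_CUBIC))
# neighbours
for c in ([.475,-.392],[.414,-.329]):
    m=(np.hypot(X[...,0]-c[0],X[...,1]-c[1])<.028)&(X[...,2]>.038); print(X[m].mean(0))
E
```

```text
3448 0.30869252736182007 [ 0.46693762 -0.32346804  0.27139513]
(array([ 0.04578942, -0.46212233,  0.72315659]), np.float64(0.017428752255419202)) (array([ 0.75927291, -0.35444386,  0.014     ]), np.float64(0.05559329848221926))
[ 0.46968386 -0.37335536  0.27009591]
[ 0.41040828 -0.3216463   0.23193855]
```

View pics/c9.png

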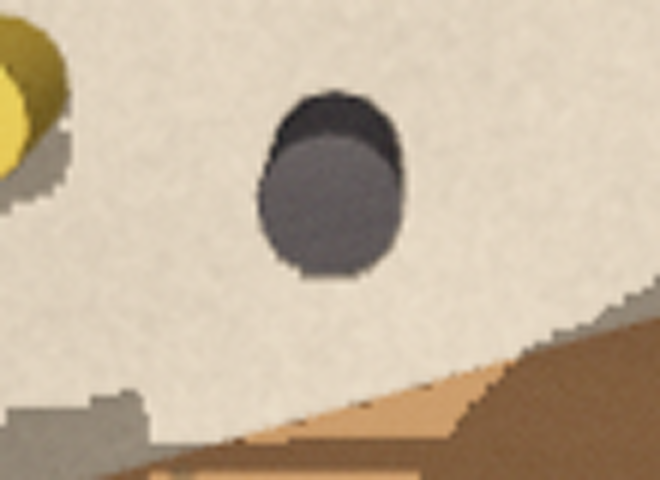

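```bash
python3 - <<'E'
from m import *
p,d,K,T=load('wrist9'); X=cloud(d,K,T)
print(rayz([[190+331/6-.5,150+205/6-.5]],K,T,.045))
for c in ([.487,-.327],[.475,-.392],[.414,-.329]):
    m=(np.hypot(X[...,0]-c[0],X[...,1]-c[1])<.028)&(X[...,2]>.040)&(X[...,2]<.06)
    P=X[m]; cs,_=cv2.findContours(m.astype(np.uint8),cv2.RETR_EXTERNAL,cv2.CHAIN_APPROX_NONE); cc=max(cs,key=len)[:,0]
    print(m.sum(),np.median(P[:,2]),P.mean(0),circ(rayz(cc,K,T,.045)))
E
```

```text
[[ 0.48944803 -0.32844889  0.045     ]]
471 0.04450829507226245 [ 0.48944065 -0.32841076  0.044433  ] (array([ 0.48940832, -0.32838844,  0.0133156 ]), np.float64(0.00033120399726706176))
495 0.04453741656645532 [ 0.47382054 -0.39693525  0.04445316] (array([ 0.47385095, -0.3968217 ,  0.01341862]), np.float64(0.00037147386325648267))
559 0.04433750367500133 [ 0.41295963 -0.32539312  0.04435706] (array([ 0.41306436, -0.32541003,  0.01319665]), np.float64(0.00030501598670426566))
```

```bash
python3 -m crank '[{"dx":0.18,"dy":-0.44,"dz":0,"roll":0},{"dx":0,"dy":0,"dz":-1,"roll":0},{"dx":0,"dy":0,"dz":-1,"roll":0},{"dx":0,"dy":0,"dz":-1,"roll":0},{"dx":0,"dy":0,"dz":-1,"roll":0},{"dx":0,"dy":0,"dz":-1,"roll":0},{"dx":0,"dy":0,"dz":-1,"roll":0},{"dx":0,"dy":0,"dz":0,"roll":0},{"dx":0,"dy":0,"dz":0,"roll":0}]' 0
python3 - <<'E'
from m import *
s=read_state();p,d=snap('wrist','wrist10'); print(s['position'],s['grip_width'])
E
```

```text
t: 27.05
position: [0.49, -0.3294, 0.076]
orientation: [-3.141, 0.001, -3.14]
ft_force: [-0.5, 0.1, 0.6]
grip_width: 0.0468
[ 0.48996934 -0.32935878  0.07602182] 0.046826656141248146
```

View pics/wrist10.png

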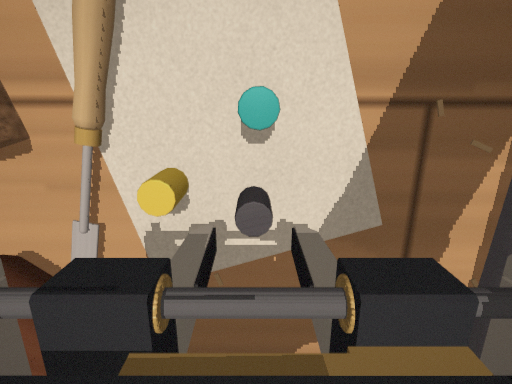

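```bash
python3 -m crank '[{"dx":0,"dy":0.04,"dz":-0.9,"roll":0},{"dx":0,"dy":0,"dz":-0.9,"roll":0},{"dx":0,"dy":0,"dz":-0.6,"roll":0},{"dx":0,"dy":0,"dz":-0.35,"roll":0},{"dx":0,"dy":0,"dz":0,"roll":0},{"dx":0,"dy":0,"dz":0,"roll":0}]'
python3 -m crank '[{"dx":0,"dy":0,"dz":0,"roll":0},{"dx":0,"dy":0,"dz":0,"roll":0},{"dx":0,"dy":0,"dz":0,"roll":0},{"dx":0,"dy":0,"dz":0,"roll":0},{"dx":0,"dy":0,"dz":0,"roll":0}]' 1
```

```text
t: 27.85
position: [0.4897, -0.3283, 0.0208]
orientation: [-3.141, 0.0, -3.14]
ft_force: [0.5, 0.3, -1.0]
grip_width: 0.0467
t: 28.48
position: [0.4898, -0.3285, 0.0209]
orientation: [-3.141, 0.001, -3.14]
ft_force: [0.1, -2.2, 6.3]
grip_width: 0.0276
```

```bash
python3 -m crank '[{"dx":0,"dy":0,"dz":0.3,"roll":0},{"dx":0,"dy":0,"dz":0.8,"roll":0},{"dx":0,"dy":0,"dz":1,"roll":0},{"dx":0,"dy":0,"dz":1,"roll":0},{"dx":0,"dy":0,"dz":1,"roll":0},{"dx":0,"dy":0,"dz":1,"roll":0},{"dx":0,"dy":0,"dz":1,"roll":0},{"dx":0,"dy":0,"dz":1,"roll":0},{"dx":0,"dy":0,"dz":0.9,"roll":0},{"dx":0,"dy":0,"dz":0,"roll":0}]'
python3 - <<'E'
from m import *
s=read_state();p,d=snap('wrist','wrist11'); print(s['position'],s['ft_force'],s['grip_width']); snap('side','side11')
a=cv2.imread('pics/side11.png'); cv2.imwrite('pics/c11.png',cv2.resize(a[60:260,190:350],None,fx=3,fy=3))
E
```

```text
t: 29.72
position: [0.49, -0.3283, 0.1824]
orientation: [-3.14, 0.002, -3.14]
ft_force: [-0.4, 0.3, -1.9]
grip_width: 0.0271
[ 0.49001272 -0.32831303  0.18236995] [-0.44433009  0.2578282  -1.89587041] 0.027135591196668314
```

View pics/c11.png

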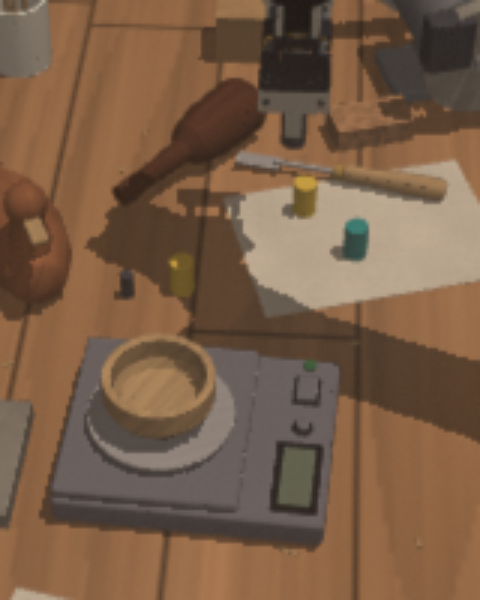

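View pics/wrist11.png

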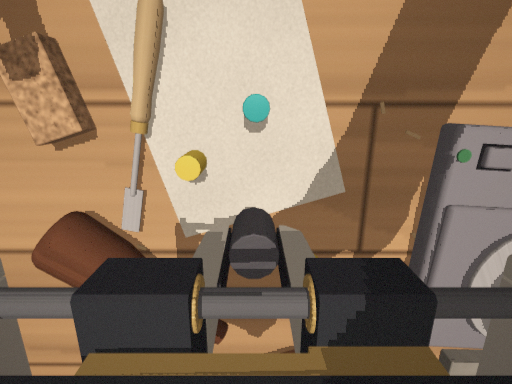

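```bash
python3 -m crank '[{"dx":0.2,"dy":0.5,"dz":0,"roll":0},{"dx":0.37,"dy":0.98,"dz":0,"roll":0},{"dx":0.37,"dy":0.98,"dz":0,"roll":0},{"dx":0.37,"dy":0.98,"dz":0,"roll":0},{"dx":0.37,"dy":0.98,"dz":0,"roll":0},{"dx":0.37,"dy":0.98,"dz":0,"roll":0},{"dx":0.37,"dy":0.98,"dz":0,"roll":0},{"dx":0.37,"dy":0.98,"dz":0,"roll":0},{"dx":0.37,"dy":0.98,"dz":0,"roll":0},{"dx":0.37,"dy":0.98,"dz":0,"roll":0},{"dx":0.37,"dy":0.98,"dz":0,"roll":0},{"dx":0.37,"dy":0.98,"dz":0,"roll":0},{"dx":0.37,"dy":0.98,"dz":0,"roll":0},{"dx":0.37,"dy":0.98,"dz":0,"roll":0},{"dx":0.37,"dy":0.98,"dz":0,"roll":0},{"dx":0.37,"dy":0.98,"dz":0,"roll":0},{"dx":0.16,"dy":0.55,"dz":0,"roll":0},{"dx":0,"dy":0,"dz":0,"roll":0},{"dx":0,"dy":0,"dz":0,"roll":0}]'
python3 - <<'E'
from m import *
s=read_state();p,d=snap('wrist','wrist12'); print(s['position'],s['ft_force'],s['grip_width'])
E
```

```text
t: 32.2
position: [0.6074, -0.014, 0.1804]
orientation: [-3.141, -0.0, -3.14]
ft_force: [-0.1, -0.6, -2.0]
grip_width: 0.0275
[ 0.60743915 -0.01403947  0.18044276] [-0.05377889 -0.63904855 -2.02243083] 0.027508285974746523
```

View pics/wrist12.png

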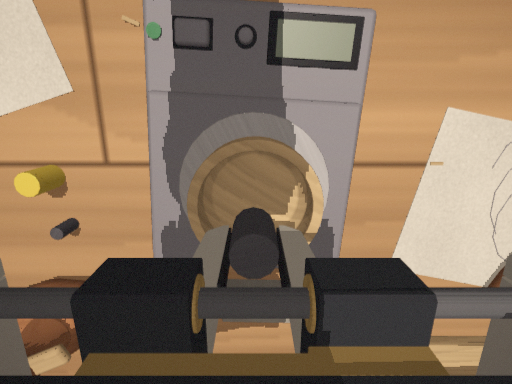

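```bash
python3 -m crank '[{"dx":0,"dy":0,"dz":-0.5,"roll":0},{"dx":0,"dy":0,"dz":-0.8,"roll":0},{"dx":0,"dy":0,"dz":-0.8,"roll":0},{"dx":0,"dy":0,"dz":-0.7,"roll":0},{"dx":0,"dy":0,"dz":-0.4,"roll":0},{"dx":0,"dy":0,"dz":-0.3,"roll":0},{"dx":0,"dy":0,"dz":0,"roll":0},{"dx":0,"dy":0,"dz":0,"roll":0}]'
python3 -m crank '[{"dx":0,"dy":0,"dz":-0.1,"roll":0},{"dx":0,"dy":0,"dz":-0.05,"roll":0},{"dx":0,"dy":0,"dz":-0.05,"roll":0},{"dx":0,"dy":0,"dz":0,"roll":0},{"dx":0,"dy":0,"dz":0,"roll":0}]'
```

```text
t: 33.25
position: [0.608, -0.0132, 0.1109]
orientation: [3.142, 0.001, -3.14]
ft_force: [-0.1, -0.5, -1.9]
grip_width: 0.0271
t: 33.88
position: [0.6078, -0.0131, 0.1065]
orientation: [3.142, 0.0, -3.14]
ft_force: [0.3, 0.2, -2.3]
grip_width: 0.0278
```

```bash
python3 -m crank '[{"dx":0,"dy":0,"dz":-0.05,"roll":0},{"dx":0,"dy":0,"dz":-0.05,"roll":0},{"dx":0,"dy":0,"dz":0,"roll":0},{"dx":0,"dy":0,"dz":0,"roll":0}]'
python3 -m crank '[{"dx":0,"dy":0,"dz":-0.04,"roll":0},{"dx":0,"dy":0,"dz":0,"roll":0},{"dx":0,"dy":0,"dz":0,"roll":0}]'
```

```text
t: 34.38
position: [0.6078, -0.0132, 0.1045]
orientation: [-3.142, 0.0, -3.14]
ft_force: [-0.4, -0.1, -2.4]
grip_width: 0.0272
t: 34.75
position: [0.6077, -0.0131, 0.1037]
orientation: [3.142, 0.0, -3.14]
ft_force: [1.0, 0.3, -2.1]
grip_width: 0.027
```

```bash
python3 -m crank '[{"dx":0,"dy":0,"dz":-0.04,"roll":0},{"dx":0,"dy":0,"dz":0,"roll":0},{"dx":0,"dy":0,"dz":0,"roll":0}]'
python3 - <<'E'
from h import *
for i in range(3):
    s=read_state(); print(s['t'],np.round(s['position'],4),np.round(s['ft_force'],2)); camera('side')
E
```

```text
t: 35.12
position: [0.6077, -0.0131, 0.1029]
orientation: [-3.142, 0.0, -3.14]
ft_force: [0.4, -0.3, -1.7]
grip_width: 0.0275
35.125 [ 0.6077 -0.0131  0.1029] [ 0.41 -0.34 -1.69]
35.175 [ 0.6078 -0.0131  0.1029] [-0.32  0.31 -1.89]
35.225 [ 0.6078 -0.0131  0.1029] [-0.27 -0.59 -2.06]
```

```bash
python3 -m crank '[{"dx":0,"dy":0,"dz":-0.03,"roll":0},{"dx":0,"dy":0,"dz":0,"roll":0},{"dx":0,"dy":0,"dz":0,"roll":0}]'
python3 - <<'E'
from h import *
for i in range(3):
    s=read_state(); print(s['t'],np.round(s['position'],4),np.round(s['ft_force'],2)); camera('side')
E
```

```text
t: 35.65
position: [0.6078, -0.0132, 0.1025]
orientation: [-3.142, 0.0, -3.14]
ft_force: [0.3, -0.7, 0.4]
grip_width: 0.0274
35.65 [ 0.6078 -0.0132  0.1025] [ 0.33 -0.7   0.42]
35.7 [ 0.6079 -0.0132  0.1025] [-1.41  0.19  0.92]
35.75 [ 0.6078 -0.0132  0.1024] [-0.7   0.01  0.85]
```

Touched down (force went from −2 to about +0.8 N). Release slightly (38 mm opening) and rise.

```bash
python3 -m crank '[{"dx":0,"dy":0,"dz":0,"roll":0},{"dx":0,"dy":0,"dz":0,"roll":0},{"dx":0,"dy":0,"dz":0,"roll":0},{"dx":0,"dy":0,"dz":0,"roll":0}]' 0.16
python3 - <<'E'
from m import *
s=read_state();p,d=snap('wrist','wrist13'); print(s['position'],s['ft_force'],s['grip_width'])
E
```

```text
t: 36.3
position: [0.6078, -0.0131, 0.1023]
orientation: [-3.142, 0.0, -3.14]
ft_force: [-0.0, -0.1, -1.0]
grip_width: 0.0389
[ 0.60776953 -0.01312095  0.10230985] [-0.00238167 -0.12398884 -0.98697162] 0.03894593188170274
```

View pics/wrist13.png

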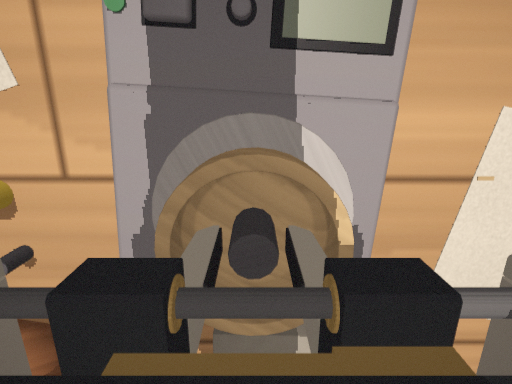

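Slug stands free between the opened fingers. Rise straight up and back off.

```bash
python3 -m crank '[{"dx":0,"dy":0,"dz":0.3,"roll":0},{"dx":0,"dy":0,"dz":0.6,"roll":0},{"dx":0,"dy":0,"dz":1,"roll":0},{"dx":0,"dy":0,"dz":1,"roll":0},{"dx":0,"dy":0,"dz":1,"roll":0},{"dx":0,"dy":0,"dz":1,"roll":0},{"dx":0,"dy":0,"dz":1,"roll":0},{"dx":0,"dy":0,"dz":1,"roll":0},{"dx":0,"dy":0,"dz":1,"roll":0},{"dx":0,"dy":0,"dz":0,"roll":0},{"dx":0,"dy":0,"dz":0,"roll":0}]'
python3 - <<'E'
from m import *
s=read_state();p,d=snap('wrist','wrist14'); print(s['position'],s['ft_force']); snap('side','side14')
_,_,K,T=load('wrist14'); X=cloud(d,K,T)
c=np.array([.608,-.0132]); R=np.hypot(X[...,0]-c[0],X[...,1]-c[1])
m=(R>.0485)&(R<.0545)&(X[...,2]>.11)&(X[...,2]<.13)
P=X[m]
for i in range(4):
    A=np.c_[P[:,:2]-c,np.ones(len(P))]; co=np.linalg.lstsq(A,P[:,2],rcond=None)[0]; r=P[:,2]-A@co; P=P[np.abs(r)<2*r.std()]
print('rim',len(P),co)
m=(R<.03)&(X[...,2]>.12)&(X[...,2]<.14); print('slug top',m.sum(),X[m].mean(0),np.median(X[m][:,2]))
_,_,K1,T1=load('wrist8')
a=cv2.imread('pics/side14.png'); b=cv2.resize(a[130:260,190:350],None,fx=3,fy=3); q=p[:,:,::-1]; cv2.imwrite('pics/c14.png',b)
E
```

```text
t: 37.72
position: [0.6074, -0.0132, 0.2601]
orientation: [3.142, -0.0, -3.14]
ft_force: [0.7, 0.0, -0.4]
grip_width: 0.0391
[ 0.60738335 -0.01315293  0.26009983] [ 0.68490515  0.03463811 -0.39151145]
rim 1454 [ 0.00037752 -0.00086888  0.11973794]
slug top 527 [ 0.6068413  -0.01270886  0.12553062] 0.12566386198460433
```

View pics/c14.png

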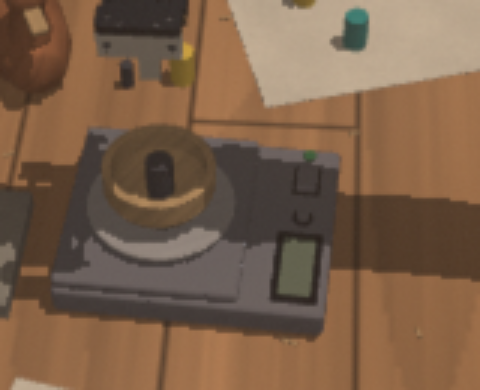

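View pics/wrist14.png

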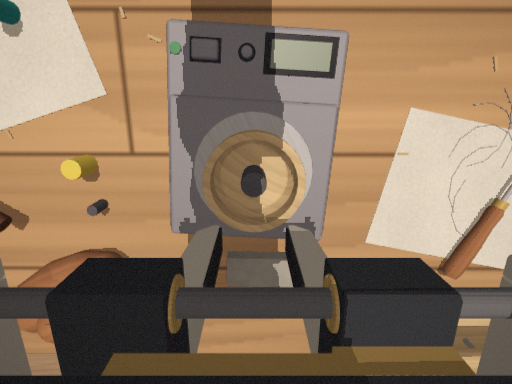

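```bash
python3 - <<'E'
from m import *
p,d,K,T=load('wrist14'); X=cloud(d,K,T)
for n,c in(('tare',(.462,-.0705)),('power',(.4645,-.0215))):
    m=(np.hypot(X[...,0]-c[0],X[...,1]-c[1])<.006); print(n,np.median(X[m][:,2]))
close_job()
print(read_state()['t'])
E
```

```text
tare 0.047049702946680844
power 0.04689570592127959
the job is handed in; nothing more can be done
the job is handed in; nothing more can be done
```

The job is handed in: the bowl is in the pan's ring, the tare key was pressed, and the thick slug is in the bowl. No verdict came back, so success rests on my own checks. The clock stood at about 38 s of the 72 s allowed.

**What I did:**
- **Bowl:** I pinched it by its rim and felt it into the ring. It touched sideways at about 3.4 N on the way down. I shifted it 0.8 mm to relieve that, then set it on the pan at roughly 3.5 N and let go.
- **Tare key:** I pressed it to the bottom with the fingers closed. The force there was about 17 N against the 25 N limit.
- **Slug:** I lowered the dark thick slug into the bowl until it just touched, at about 3 N, then opened the fingers and moved clear.

**Last checks:**

| Check | Measured | Expected |
|---|---|---|
| Bowl rim height | about 0.1204 m, level within 0.001 rad | 0.121 m |
| Slug top height | about 0.126 m, 1.3 mm from the bowl's centre | 0.127 m |
| Tare and power keys | both about 0.047 m | 0.048 m (up) |

- **Height readings:** All were within 1 mm of expected. The camera read about 0.7 mm low, and the rim and slug figures are corrected for that.
- **Bystanders:** In the last pictures those in view looked unmoved, but I didn't measure their positions.
- **Disagreements:** The cameras put the ring centre up to 3 mm apart in x (0.607 to 0.610). The detector also confused the tare and power keys and rated the coloured look-alikes as slugs, so I chose by picture and description.
- **Brief force reading:** The wrist showed an upward push of about 6 N as the fingers closed on the slug. It was gone once the slug was lifted.

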